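# Put the lamp jig back on its rail

### The job

Put the lamp jig away on the cabinet's rail: feed the runner on its back into the rail's open end, the one nearest you, and slide it along until you feel it come up against the thumbscrew stop, wherever that is set. Go gently: the stop is only finger-tight and must stay where it is, and the runner must not be forced in the rail. Then let go, leaving the jig hanging there against the stop, and leave the loose brass nipple, mirror segment and washer stack alone.

Things in the scene. Friction and masses are not known exactly. Their poses are not given: they have to be found in the camera images.
- jig: lamp jig, a yellow plastic stand 70 wide, 138 tall, about 0.24 kg: foot plate 60 x 70 x 10, cup and two-pronged fork at the front, above them an upright grip block 18 deep (x), 24 wide (y), from 75 to 138 above the foot. Origin: centre line of the block, at the underside. x points back to the rail runner, y along the runner, z up. Stands upright on the counter at the start
- jig_runner (a point): centre of the white plastic runner behind the jig, 43 behind (+x) and 95 above the jig's origin, axes as the jig's. The runner is a block 11 thick (x), 33 high, 60 long (y), its ends rounded for a lead-in of about 5. A neck 10 high, 30 wide joins it to the grip block
- jig_grip (a point): point to grip on the jig's block, 117 above the jig's origin and 21 below the block's top; pinch it across y (24 wide) from above. Axes as the jig's
- cabinet: countertop cabinet, fixed, 200 deep, 380 wide, 186 high, smoked acrylic door in its front (-x). An aluminium channel rail 330 long, 42 high, 20 deep runs along y across its front just under the top, centre 160 above the counter. Origin: centre of its underside; y runs along the rail, away from the robot
- rail_mouth (a point): centre of the rail's inside at its open end (cabinet's -y end, nearest the robot). Axes as the cabinet's: +y points into the rail, -x out of its front, z up. Inside 36 high, 13 deep; slot in the front 16 high, lips 4 thick, front face 10.5 before this point: the runner has 1.5 play up and down, 1 fore and aft. The jig goes in with its x, y, z along these; running true, it slides with 1 to 3 N
- stop (a joint): how far the stop has slipped in the rail since it was clamped (m, 0 at the start, + towards the rail's far, capped end; it slips at about 14 N of push). The stop is a steel block 26 long filling the rail's inside, with a thumbscrew knob 18 across standing 11 out of the slot. Its near face is set anywhere from 110 to 220 from the mouth: where, is not measured; feel for it or see the knob
- nipple: loose bystander: brass lamp nipple, stepped round plug 34 across, 46 tall; origin under its centre
- mirror: loose bystander: chrome mirror segment, a curved strip 66 x 89 x 14 tall lying arch up; origin under its centre
- washers: loose bystander: stack of five black fibre washers 44 across, 22 tall; origin under its centre
Things that resemble listed ones, but are neither listed nor needed, are in the scene too. Several things have the shape of the jig; the one meant has the colours described above.

How it is judged:
By the outcome, as a careful person would: the job done as asked, in the order asked, and still so for the second after the job is handed in, with the robot touching nothing.
It also fails if it takes over 64 s, if anything falls off the work surface, if the arm or the gripper's body presses on something with over 40 N, if the wrist force passes 120 N, or if a joint passes its speed limit or range.

### The arm

A 6-joint arm with a two-finger parallel gripper is mounted at the origin on the work surface. World frame = base frame: x ahead of the robot, y to its left, z up, the work surface at z = 0. Lengths are in m, angles in degrees, forces in N, time in s.
With the tool pointing down it reaches from about 0.4 to 0.825 m from the base axis. Payload 7 kg.
Tool frame: the origin (TCP) lies on the centre line of the jaws, within the pads' length; the fingertips stand 8 mm ahead of it and the grasp point (between the pads) lies 11 mm behind it; z points along the fingers, y is the line along which they close (so a half turn about z gives the same grasp; the last joint's range is limited). The gripper opens to 88 mm and grips with 3 to 60 N. Pads are 19 mm wide; open, the fingers measure 130 mm over their backs; the gripper's body (78 mm by 193 mm) begins 47 mm behind the grasp point.
Start: joints at [88.585, 20.546, 0.682, 0, -70.136, -16.507], TCP at [0.208, 0.642, 0.235] pointing down, gripper open.
Joint ranges: [-176.03, 176.03], [-82.01, 121.73], [-58.28, 71.71], [-173.87, 95.51], [-174.79, -0.11], [-173.66, 173.66]. Speed limits (degrees/s): [136.94, 136.94, 172.46, 180, 180, 180].

### API

Orientations are given as [roll, pitch, yaw] about the fixed x, y, z axes, in that order (R = Rz(yaw) Ry(pitch) Rx(roll)).
In Python, from plant import r gives the robot as it stands.
- The arm moves only by the tool carry_out, never from a script. Its argument "targets" is a list of rows, each a list of 6 numbers: the shift along the tool's x, y, z scaled (see below), then the turn, a rotation vector about the tool's x, y, z scaled (see below). A call has 1 to 5 rows; each row shifts and turns the commanded pose from where the row before left it, along the tool's axes as they then stand; what a row does not reach is not made up. The controller multiplies each number of a shift by 0.5 m and each number of a turn by 60 degrees. A row lasts 1/8 s, in which the tool goes at most 62.5 mm and 10.7 degrees, less where a joint would pass 70% of its speed; a pose out of reach is approached as far as the arm can. A call with a number of a shift or a turn outside -1 to 1 is refused whole. A call with a gripper value outside its range is refused whole. "hand" is the opening, from 0 (shut) to 1 (fully open), set as the call begins (left out, the last holds). The fingers move at their own pace and stop on an object; "squeeze" is the grip in N (left out, the last holds). Time passes only in rows, so rows that do not move let the fingers close. It gives the time, the measured TCP pose, the force, the opening and the grip force at its end, in the units of the state.
- r.get_state(): the state, without advancing time (a new reading comes with each control period).
- r.capture(name): name is "scene" or "top"; returns the picture (400x640x3 uint8, red, green, blue); there is no depth.
- r.camera_info(name): a dict with "K" (3x3 intrinsics, pixels), "eye" and "attitude" of the camera in the world. Camera axes: x right, y down, z forward; pixel columns grow to the right and rows downward; lengths in m; the calibration is good to about 2 mm. A picture is of the moment at which its call begins. camera_info takes no time and is no camera call.
- r.close_job(): hands the job in; it is judged then, once.
The state is a dict: "time_s": time; "joints": joint angles; "qd": joint speeds; "joint_torque": joint torques, N m; "tcp_pos": TCP position; "eef_rot": TCP orientation; "contact_force": force on the tool from outside, world axes, zero at the start; "moment": the same for the moment, N m; "gripper_width": finger opening in m; "gripper_force": force on a finger pad.
Only numpy, scipy, OpenCV 4.12 (cv2) and the standard library are available. Lean on these libraries where they do the work, as an engineer would, in place of code of your own. Each camera call takes 0.05 s, during which the arm holds its last target. There are 200 camera calls.

## Working session

There is one attempt and no reset: what is moved stays moved. The work goes in short steps, Python scripts to look and compute and a tool call to move; the robot and the scene stay as the last step left them, time stands still between calls to the robot, and variables do not carry over. Pictures are saved under pics/ and viewed, at most 10 in all, crops included, and the job is handed in when it is done.

Besides the shell and the picture viewer there is one more tool, called after "Request:" as name(argument=value, ...) on one line, values as JSON. carry_out: Moves the arm, as the interface text tells. Its arguments: {"type":"object","properties":{"targets":{"type":"array","items":{"type":"array","items":{"type":"number","minimum":-1,"maximum":1}}},"hand":{"type":"number"},"squeeze":{"type":"number"}},"required":["targets"]}

```bash
mkdir -p pics; python3 - <<'E'
from plant import r
import cv2
for n in("scene","top"):
    cv2.imwrite(f"pics/{n}0.png",r.capture(n)[:,:,::-1]); print(n,r.camera_info(n))
s=r.get_state(); print(s)
E
```

```text
scene {'K': array([[498.2011282 ,   0.        , 316.74185846],
       [  0.        , 498.2011282 , 205.41953   ],
       [  0.        ,   0.        ,   1.        ]]), 'eye': array([1.35389232, 0.22327301, 0.88588321]), 'attitude': array([-130.91090276,   -1.2921788 ,  108.71858087])}
top {'K': array([[433.90145161,   0.        , 315.63723583],
       [  0.        , 433.90145161, 199.95693486],
       [  0.        ,   0.        ,   1.        ]]), 'eye': array([ 0.41379523, -0.05831956,  1.08116908]), 'attitude': array([-1.73218378e+02, -1.14411514e-01, -8.93176849e+01])}
{'time_s': 0.1, 'joints': array([ 8.85852114e+01,  2.05892322e+01,  6.38864918e-01, -1.77203988e-02,
       -7.01346353e+01, -1.65067449e+01]), 'qd': array([-0.02238289, -0.1047046 ,  0.13072485,  0.05120554,  0.08362006,
       -0.11042482]), 'joint_torque': array([-1.63155983e-03, -5.84160447e+01,  2.93749970e+01,  7.01568067e+00,
        1.01555811e-02, -5.74494743e-05]), 'tcp_pos': array([0.20760284, 0.64184148, 0.23369375]), 'eef_rot': array([ 1.79913767e+02, -8.18139073e-03, -1.79275613e+01]), 'contact_force': array([ 0.61676599, -0.3040323 ,  0.1149624 ]), 'moment': array([ 0.03018953, -0.00044488,  0.05467621]), 'gripper_force': 0.0, 'gripper_width': 0.08749009240352888}
```

View pics/scene0.png

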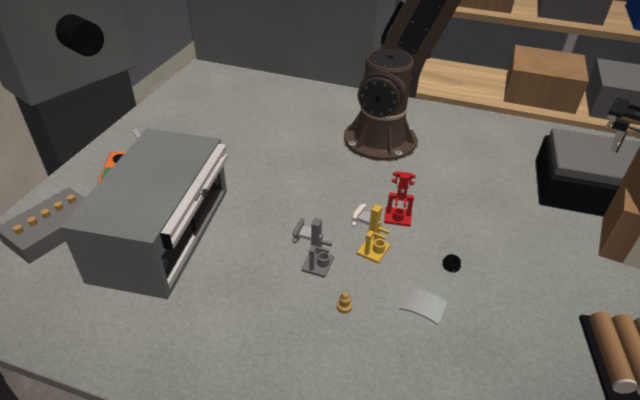

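View pics/top0.png

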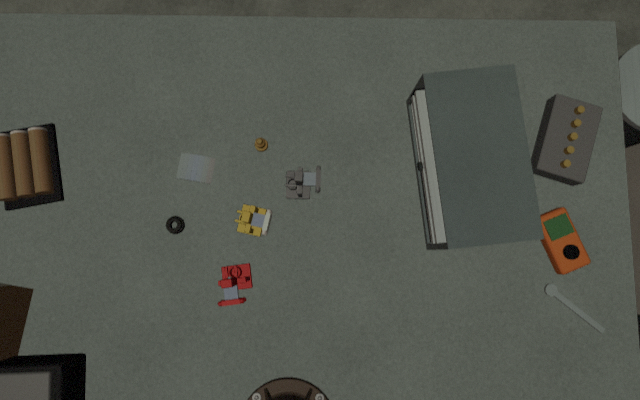

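The scene view shows the yellow jig at about (374,235) with its white runner at (360,213), and the cabinet at left with its rail at (195,195). In the top view the jig is at (253,220), the cabinet at (475,155), the near rail end at (437,245) and the knob at about (420,166). I'll enlarge these.

```bash
python3 - <<'E'
import cv2,numpy as np
t=cv2.imread("pics/top0.png");s=cv2.imread("pics/scene0.png")
def c(im,x,y,w,h,f): return cv2.resize(im[y:y+h,x:x+w],None,fx=f,fy=f,interpolation=cv2.INTER_CUBIC)
a=np.hstack([c(t,228,196,50,50,8),c(s,345,195,50,50,8)])
b=np.hstack([c(t,400,85,50,170,3.5),c(s,150,130,90,170,3.5)])
cv2.imwrite("pics/a.png",a);cv2.imwrite("pics/b.png",cv2.convertScaleAbs(b,alpha=1.5))
E
```

```text
(no output)
```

View pics/a.png

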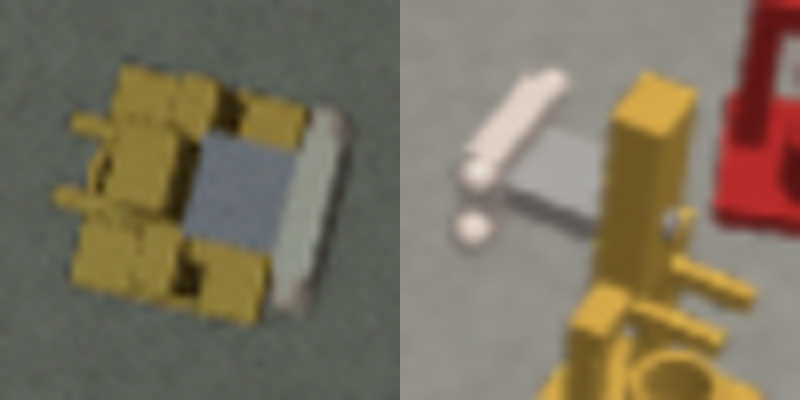

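View pics/b.png

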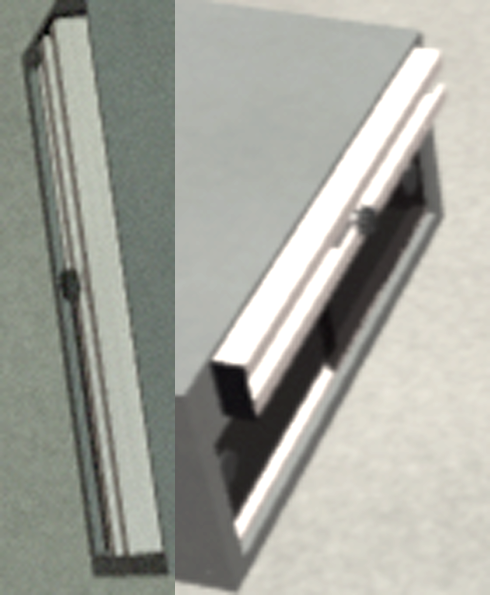

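The crops show the block top and the runner (from about (269,210) to (264,234) in the top view). They also show the rail, with its mouth at (441,243) in the top view and (224,144) in the scene view, and the knob at about (420,166). Next I fit both poses from the two views.

```bash
cat > h.py <<'E'
from plant import r
import numpy as np, cv2
from scipy.spatial.transform import Rotation as R
from scipy.optimize import least_squares
def proj(n,P):
    c=r.camera_info(n); p=(np.asarray(P)-c["eye"])@R.from_euler("xyz",c["attitude"],degrees=True).as_matrix()
    q=p@c["K"].T; return q[...,:2]/q[...,2:]
def place(v,pts): # v=x,y,z,yaw
    return R.from_euler("z",v[3],degrees=True).apply(pts)+np.array(v[:3])
def fit(obs,v0):
    f=lambda v:np.concatenate([(proj(n,place(v,np.array(p)))-np.array(u)).ravel() for n,p,u in obs])
    s=least_squares(f,v0,x_scale=[.01,.01,.01,1],loss="soft_l1"); return s.x,f(s.x)
E
python3 - <<'E'
from h import *
T=lambda l:[(228+x/8,196+y/8) for x,y in l]
S=lambda l:[(345+(x-400)/8,195+y/8) for x,y in l]
h=.138
jig=[("top",[(-.009,.012,h),(-.009,-.012,h),(.009,.012,h),(.009,-.012,h),(.043,.03,.1115),(.043,-.03,.1115)],T([(125,130),(105,204),(180,140),(166,212),(332,108),(290,312)])),
("scene",[(.009,.012,h),(-.009,.012,h),(-.009,-.012,h),(.009,-.012,h)],S([(612,112),(662,138),(697,95),(645,72)]))]
v,e=fit(jig,[.37,.08,0,-100]);print("jig",v.round(4));print(e.reshape(-1,2).round(1).tolist())
# rail about mouth point: front -10.5, back +9.5, top +21
T=lambda l:[(400+x/3.5,85+y/3.5) for x,y in l]
S=lambda l:[(150+(x-175)/3.5,130+y/3.5) for x,y in l]
f,b,L,t=-.0105,.0095,.33,.021
rail=[("top",[(f,0,t),(b,0,t),(f,L,t),(b,L,t)],T([(125,555),(163,553),(50,18),(88,15)])),
("scene",[(f,0,t),(b,L,t),(f,L,t),(f,L,-t)],S([(442,50),(213,362),(245,368),(252,415)]))]
v,e=fit(rail,[.3,-.3,.16,-80]);print("mouth",v.round(4));print(e.reshape(-1,2).round(1).tolist())
E
```

```text
jig [ 4.861000e-01  9.300000e-02 -5.300000e-03 -1.007929e+02]
[[-0.4, -0.9], [-0.2, 0.5], [0.8, -0.5], [0.2, 1.2], [-0.1, -0.3], [-0.5, 0.3], [-0.6, 0.7], [0.3, 0.1], [0.2, -0.4], [-0.4, -0.2]]
mouth [  0.4355  -0.3206   0.1575 -83.4236]
[[0.7, -0.5], [-0.6, -0.9], [1.5, 0.3], [-0.2, 0.2], [0.2, 0.6], [-0.1, -0.6], [-0.0, -0.7], [1.5, 0.5]]
```

```bash
cat >> h.py <<'E'
def steps(pos,yaw,n):
    """n equal tool-frame rows to reach pos (tool down, yaw): translation only, plus remaining yaw error"""
    s=r.get_state(); M=R.from_euler("xyz",s["eef_rot"],degrees=True)
    d=M.inv().apply(np.array(pos)-s["tcp_pos"])/.5
    rv=(M.inv()*R.from_euler("xyz",[180,0,yaw],degrees=True)).as_rotvec(degrees=True)/60
    print("total shift",d.round(4),"per row",(d/n).round(4),"turn total",rv.round(4))
E
python3 - <<'E'
from h import *
T=lambda l:[(228+x/8,196+y/8) for x,y in l]
S=lambda l:[(345+(x-400)/8,195+y/8) for x,y in l]
h=.138
jig=[("top",[(-.009,.012,h),(-.009,-.012,h),(.009,.012,h),(.009,-.012,h),(.043,.03,.1115),(.043,-.03,.1115)],T([(125,130),(105,204),(180,140),(166,212),(332,108),(290,312)])),
("scene",[(.009,.012,h),(-.009,.012,h),(-.009,-.012,h),(.009,-.012,h)],S([(612,112),(662,138),(697,95),(645,72)]))]
def fixz(obs,v0,z):
    f=lambda w:np.concatenate([(proj(n,place([w[0],w[1],z,w[2]],np.array(p)))-np.array(u)).ravel() for n,p,u in obs])
    s=least_squares(f,v0,x_scale=[.01,.01,1],loss="soft_l1");return s.x
print(fixz(jig,[.48,.09,-100],0),fixz(jig[:1],[.48,.09,-100],0),fixz(jig[1:],[.48,.09,-100],0))
# rail from sub-pixel views later; knob tip
from scipy.optimize import minimize
v=[.4355,-.3206,.16,-83.4]
for s in (.15,.17,.19,.21): print(s,proj("top",place(v,[[-.0215,s,0]])),proj("scene",place(v,[[-.0215,s,0]])))
k=R.from_euler("xyz",[180,0,-100.8],degrees=True); s=r.get_state()
print(k.inv().apply(np.array([.486,.093,.235])-s["tcp_pos"])/.5)
E
```

```text
[ 4.87097743e-01  9.25937730e-02 -1.01566326e+02] [ 4.85657015e-01  9.21125114e-02 -1.00458991e+02] [ 4.91965860e-01  9.40439616e-02 -1.03844954e+02]
0.15 [[419.5401612  174.15836615]] [[209.37518814 187.85405241]]
0.17 [[418.3253526  165.07564536]] [[206.12028429 193.22819339]]
0.19 [[417.11660901 156.03827066]] [[202.77890802 198.74510817]]
0.21 [[415.91388513 147.04590331]] [[199.34756698 204.41056292]]
[ 0.97390713 -0.75261723 -0.00261251]
```

Request:
carry_out(targets=[[0,0,0,0,0,0.172],[0,0,0,0,0,0.172],[0,0,0,0,0,0.172],[0,0,0,0,0,0.172],[0,0,0,0,0,0.172]], hand=1)

```text
time_s: 0.72
tcp_pos: [0.2076, 0.6419, 0.234]
eef_rot: [180.0, -0.1, -69.9]
contact_force: [-0.5, -1.2, 0.3]
gripper_width: 0.0874
gripper_force: 0.0
```

Request:
carry_out(targets=[[0,0,0,0,0,0.172],[0,0,0,0,0,0.172],[0,0,0,0,0,0.172],[0,0,0,0,0,0],[0,0,0,0,0,0]])

```text
time_s: 1.35
tcp_pos: [0.2077, 0.6421, 0.2343]
eef_rot: [-180.0, -0.0, -100.3]
contact_force: [0.4, -0.1, -0.6]
gripper_width: 0.0873
gripper_force: 0.0
```

Request:
carry_out(targets=[[0.09,-0.07,0,0,0,0.008],[0.09,-0.07,0,0,0,0],[0.09,-0.07,0,0,0,0],[0.09,-0.07,0,0,0,0],[0.09,-0.07,0,0,0,0]])

```text
time_s: 1.98
tcp_pos: [0.3377, 0.3866, 0.2348]
eef_rot: [-180.0, 0.0, -100.8]
contact_force: [0.8, 0.2, 0.2]
gripper_width: 0.0876
gripper_force: 0.0
```

Request:
carry_out(targets=[[0.09,-0.07,0,0,0,0],[0.09,-0.07,0,0,0,0],[0.09,-0.07,0,0,0,0],[0.09,-0.07,0,0,0,0],[0.09,-0.07,0,0,0,0]])

```text
time_s: 2.6
tcp_pos: [0.4668, 0.1324, 0.235]
eef_rot: [-180.0, 0.0, -100.7]
contact_force: [0.4, 1.0, 0.0]
gripper_width: 0.0875
gripper_force: 0.0
```

Request:
carry_out(targets=[[0.074,-0.053,0,0,0,0],[0,0,0,0,0,0]])

```text
time_s: 2.85
tcp_pos: [0.4858, 0.0902, 0.2344]
eef_rot: [180.0, -0.0, -101.0]
contact_force: [0.5, -0.7, -0.3]
gripper_width: 0.0876
gripper_force: 0.0
```

```bash
python3 - <<'E'
from h import *
steps([.4865,.0925,.111],-100.8,3)
a=r.capture("top");b=r.capture("scene")
c=lambda im,x,y:cv2.resize(im[y:y+50,x:x+50],None,fx=8,fy=8,interpolation=cv2.INTER_CUBIC)
cv2.imwrite("pics/c.png",np.hstack([c(a,228,196),c(b,345,185)])[:,:,::-1])
E
```

```text
total shift [-0.0049 -0.0005  0.2469] per row [-0.0016 -0.0002  0.0823] turn total [ 0.0002 -0.0004 -0.0037]
```

View pics/c.png

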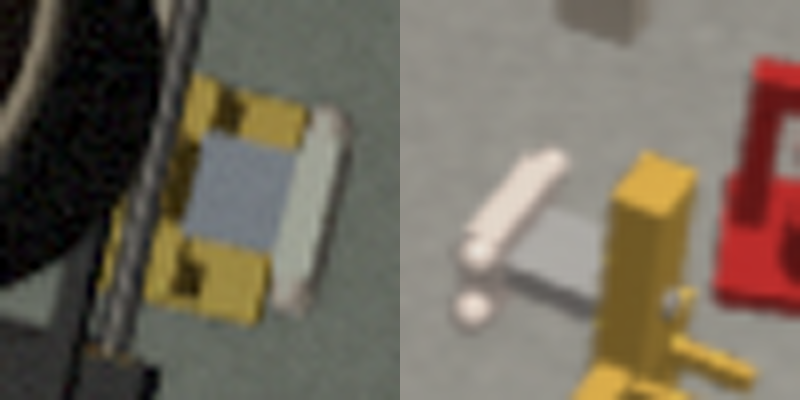

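The gripper sits over the block and lines up with the runner's axis: the runner runs from (332,110) to (290,310) in the left crop. Descending.

Request:
carry_out(targets=[[-0.005,0,0.08,0,0,0],[0,0,0.08,0,0,0],[0,0,0.06,0,0,0],[0,0,0.026,0,0,0],[0,0,0,0,0,0]])

```text
time_s: 3.58
tcp_pos: [0.4854, 0.0957, 0.1113]
eef_rot: [180.0, -0.1, -100.9]
contact_force: [0.2, -0.3, 0.8]
gripper_width: 0.0875
gripper_force: 0.0
```

Request:
carry_out(targets=[[0,0,0,0,0,0],[0,0,0,0,0,0],[0,0,0,0,0,0],[0,0,0,0,0,0],[0,0,0,0,0,0]], hand=0.2, squeeze=6)

```text
time_s: 4.2
tcp_pos: [0.4857, 0.0951, 0.1117]
eef_rot: [-180.0, 0.0, -101.0]
contact_force: [-0.5, -0.1, 0.0]
gripper_width: 0.0431
gripper_force: 0.0
```

Request:
carry_out(targets=[[0,0,0,0,0,0],[0,0,0,0,0,0],[0,0,0,0,0,0],[0,0,0,0,0,0]])

```text
time_s: 4.7
tcp_pos: [0.4854, 0.0951, 0.1114]
eef_rot: [180.0, -0.0, -101.0]
contact_force: [0.0, -0.3, -0.2]
gripper_width: 0.0239
gripper_force: 6.0
```

Request:
carry_out(targets=[[0,0,0,0,0,0],[0,0,0,0,0,0]], squeeze=30)

```text
time_s: 4.95
tcp_pos: [0.4854, 0.0951, 0.1114]
eef_rot: [180.0, -0.0, -101.0]
contact_force: [-0.4, 0.5, -0.5]
gripper_width: 0.0241
gripper_force: 30.0
```

Request:
carry_out(targets=[[0,0,-0.02,0,0,0],[0,0,-0.07,0,0,0],[0,0,-0.09,0,0,0],[0,0,-0.09,0,0,0],[0,0,-0.05,0,0,0]])

```text
time_s: 5.58
tcp_pos: [0.4862, 0.0953, 0.2749]
eef_rot: [-179.8, 0.1, -101.0]
contact_force: [0.3, 1.0, -2.4]
gripper_width: 0.0237
gripper_force: 30.0
```

Request:
carry_out(targets=[[0,0,0,0,0,-0.146],[0,0,0,0,0,-0.146],[0,0,0,0,0,0],[0,0,0,0,0,0]])

```text
time_s: 6.08
tcp_pos: [0.4855, 0.0951, 0.2718]
eef_rot: [-180.0, 0.0, -83.6]
contact_force: [0.8, 0.5, -2.3]
gripper_width: 0.0239
gripper_force: 30.0
```

```bash
python3 - <<'E'
from h import *
steps([.341,-.286,.27],-83.4,8); print(r.get_state())
E
```

```text
total shift [0.7255 0.3718 0.0035] per row [0.0907 0.0465 0.0004] turn total [-0.      0.     -0.0039]
{'time_s': 6.075, 'joints': array([ 3.38930996e+01,  1.93570357e+00, -1.80240968e+01, -1.85841546e-03,
       -7.00377623e+01, -2.75249722e+01]), 'qd': array([ 0.06625172,  0.19294376, -0.11497245, -0.08807843,  0.07826308,
        0.58729073]), 'joint_torque': array([-1.27917490e-03, -3.32820117e+01,  3.03468311e+01,  7.43065462e+00,
       -1.69264869e-02,  5.59237646e-02]), 'tcp_pos': array([0.48553857, 0.09513487, 0.27175501]), 'eef_rot': array([-1.79998646e+02,  2.67541879e-03, -8.36325070e+01]), 'contact_force': array([ 0.75593027,  0.51545006, -2.33526911]), 'moment': array([ 0.11005929, -0.03654987,  0.04801389]), 'gripper_force': 29.999557435512543, 'gripper_width': 0.023903575679477294}
```

Request:
carry_out(targets=[[0.09,0.046,0,0,0,-0.004],[0.09,0.046,0,0,0,0],[0.09,0.046,0,0,0,0],[0.09,0.046,0,0,0,0],[0.09,0.046,0,0,0,0]])

```text
time_s: 6.7
tcp_pos: [0.3971, -0.1431, 0.2719]
eef_rot: [-180.0, -0.0, -83.3]
contact_force: [1.2, -0.5, -1.8]
gripper_width: 0.024
gripper_force: 30.0
```

Request:
carry_out(targets=[[0.09,0.046,0,0,0,0],[0.09,0.046,0,0,0,0],[0.09,0.046,0.05,0,0,0],[0,0,0.07,0,0,0],[0,0,0.07,0,0,0]])

```text
time_s: 7.32
tcp_pos: [0.3448, -0.2849, 0.1757]
eef_rot: [-180.0, -0.0, -83.5]
contact_force: [0.4, 0.3, -3.1]
gripper_width: 0.0236
gripper_force: 30.0
```

Request:
carry_out(targets=[[0,0,0,0,0,0],[0,0,0,0,0,0],[0,0,0,0,0,0]])

```text
time_s: 7.7
tcp_pos: [0.3465, -0.2842, 0.1782]
eef_rot: [-179.9, -0.1, -83.2]
contact_force: [0.5, 0.0, -2.5]
gripper_width: 0.0237
gripper_force: 30.0
```

```bash
python3 - <<'E'
from h import *
a=r.capture("top");b=r.capture("scene");cv2.imwrite("pics/t1.png",a[:,:,::-1]);cv2.imwrite("pics/s1.png",b[:,:,::-1])
c=lambda im,x,y,w,h:cv2.resize(im[y:y+h,x:x+w],None,fx=5,fy=5,interpolation=cv2.INTER_CUBIC)
im=np.hstack([c(a,385,195,75,110),c(b,185,90,80,110)])
cv2.imwrite("pics/d.png",cv2.convertScaleAbs(im,alpha=1.3)[:,:,::-1])
s=r.get_state();print(s["tcp_pos"],s["eef_rot"])
E
```

```text
[ 0.34612784 -0.28402355  0.17772365] [-1.79887782e+02 -5.13559241e-02 -8.31823583e+01]
```

View pics/d.png

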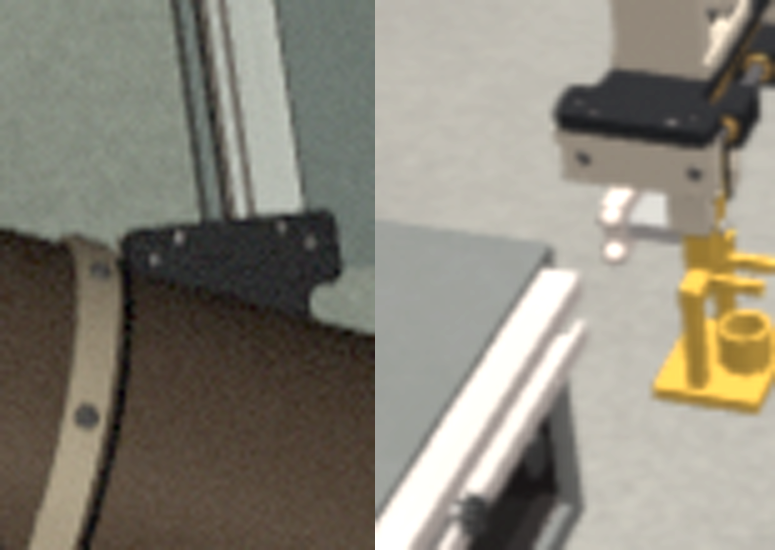

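Here the arm hides the mouth from the top camera. In the scene view the runner's end is at about (232,135) and the rail mouth at (225,145). I'll refine the rail by averaging edge profiles along its length in the first, unobstructed pictures.

```bash
python3 - <<'E'
from h import *
v=[.4355,-.3206,.16,-83.4]
im={"top":cv2.cvtColor(cv2.imread("pics/top0.png"),6).astype(np.float32),"scene":cv2.cvtColor(cv2.imread("pics/scene0.png"),6).astype(np.float32)}
xs=np.arange(-.03,.0305,.001)
for n in im:
  eye=r.camera_info(n)["eye"]
  for lo,hi in ((.02,.13),(.2,.31)):
    ss=np.linspace(lo,hi,80)
    P=np.array([[(x,s,.021) for s in ss] for x in xs])
    uv=proj(n,place(v,P.reshape(-1,3))).reshape(len(xs),len(ss),2).astype(np.float32)
    g=cv2.remap(im[n],uv[...,0],uv[...,1],cv2.INTER_CUBIC).mean(1)
    # predicted equivalents on plane z=.021
    e=R.from_euler("z",v[3],degrees=True).inv().apply(eye-np.array(v[:3]))
    eq=lambda x,z: x+(e[0]-x)*( .021-z)/(e[2]-z)
    print(n,lo,"features ft,f+8,f-8,fb,back-top,cabtop@+9.5,:",[round(1e3*eq(x,z),1) for x,z in((-.0105,.021),(-.0105,.008),(-.0105,-.008),(-.0105,-.021),(.0095,.021),(.0095,.026))])
    print(" ".join(f"{int(x*1000+(-.5 if x<0 else .5))}:{int(k)}" for x,k in zip(xs,g)))
E
```

```text
top 0.02 features ft,f+8,f-8,fb,back-top,cabtop@+9.5,: [np.float64(-10.5), np.float64(-14.1), np.float64(-18.4), np.float64(-21.8), np.float64(9.5), np.float64(11.0)]
-30:70 -29:77 -28:79 -27:75 -26:62 -25:44 -24:34 -23:40 -22:53 -21:66 -20:82 -19:102 -18:119 -17:123 -16:115 -15:98 -14:79 -13:73 -12:84 -11:104 -10:118 -9:123 -8:123 -7:123 -6:124 -5:125 -4:125 -3:124 -2:123 -1:122 0:123 1:124 2:125 3:125 4:126 5:127 6:128 7:121 8:101 9:79 10:69 11:71 12:75 13:76 14:77 15:77 16:77 17:77 18:77 19:77 20:76 21:76 22:76 23:76 24:77 25:77 26:77 27:77 28:77 29:77 30:77
top 0.2 features ft,f+8,f-8,fb,back-top,cabtop@+9.5,: [np.float64(-10.5), np.float64(-14.1), np.float64(-18.4), np.float64(-21.8), np.float64(9.5), np.float64(11.0)]
-30:74 -29:74 -28:72 -27:74 -26:85 -25:97 -24:95 -23:82 -22:75 -21:83 -20:103 -19:120 -18:126 -17:117 -16:99 -15:80 -14:74 -13:85 -12:104 -11:119 -10:125 -9:126 -8:125 -7:125 -6:124 -5:125 -4:125 -3:125 -2:125 -1:125 0:125 1:125 2:125 3:125 4:127 5:128 6:122 7:104 8:82 9:71 10:71 11:76 12:78 13:78 14:78 15:78 16:78 17:78 18:78 19:78 20:78 21:78 22:78 23:79 24:79 2
[... 546 characters left out ...]
:116 18:118 19:119 20:119 21:119 22:119 23:119 24:119 25:119 26:119 27:119 28:119 29:119 30:118
scene 0.2 features ft,f+8,f-8,fb,back-top,cabtop@+9.5,: [np.float64(-10.5), np.float64(-18.2), np.float64(-27.3), np.float64(-34.4), np.float64(9.5), np.float64(12.7)]
-30:113 -29:119 -28:132 -27:150 -26:170 -25:185 -24:192 -23:191 -22:187 -21:181 -20:175 -19:166 -18:153 -17:137 -16:124 -15:117 -14:115 -13:118 -12:127 -11:141 -10:160 -9:179 -8:191 -7:197 -6:198 -5:198 -4:198 -3:198 -2:198 -1:198 0:198 1:198 2:198 3:198 4:199 5:199 6:198 7:195 8:187 9:170 10:144 11:117 12:100 13:99 14:107 15:115 16:120 17:122 18:122 19:122 20:122 21:122 22:122 23:122 24:122 25:122 26:122 27:122 28:122 29:122 30:122
```

The profiles match the rail section (20 mm top, dark lips, bright slot). They give yaw about -83.1; fore-aft, the two cameras differ by about 2 mm. I'll move the runner to just short of the mouth and compare it with the rail in the same picture.

```bash
cat >> h.py <<'E'
YAW=-83.1; MOUTH=np.array([.4355,-.3206,.160])
RC=R.from_euler("z",YAW,degrees=True)
MOUTH=MOUTH+RC.apply([.0006,0,0])
DX=.0023
def tcp_at(s,fx=0,fz=0): return MOUTH+RC.apply([fx-.043-DX,s,fz-.095+.1114])
E
python3 - <<'E'
from h import *
print(tcp_at(-.045)); steps(tcp_at(-.045),YAW,2); print(r.get_state()["tcp_pos"])
E
```

```text
[ 0.3854558 -0.2816299  0.1764   ]
total shift [ 0.0046 -0.0787  0.0028] per row [ 0.0023 -0.0393  0.0014] turn total [-0.0019 -0.0009 -0.0014]
[ 0.34612784 -0.28402355  0.17772365]
```

Request:
carry_out(targets=[[0.005,-0.03,0.002,0,0,0],[0,-0.03,0,0,0,0],[0,-0.018,0,0,0,0],[0,0,0,0,0,0],[0,0,0,0,0,0]])

```text
time_s: 8.43
tcp_pos: [0.3841, -0.2817, 0.1753]
eef_rot: [180.0, 0.0, -83.2]
contact_force: [-0.3, 0.0, -2.8]
gripper_width: 0.024
gripper_force: 30.0
```

```bash
python3 - <<'E'
from h import *
b=r.capture("scene");cv2.imwrite("pics/s2.png",b[:,:,::-1])
s=r.get_state();t=s["tcp_pos"];print(t,s["eef_rot"],s["contact_force"]);steps(tcp_at(-.045),YAW,1)
f=8;x0,y0=195,115
im=cv2.resize(b[y0:y0+65,x0:x0+60],None,fx=f,fy=f,interpolation=cv2.INTER_CUBIC)[:,:,::-1].copy()
ov=im.copy()
M=R.from_euler("xyz",s["eef_rot"],degrees=True)
Rj=R.from_euler("z",s["eef_rot"][2],degrees=True)
def L(P,c):
    q=np.round((proj("scene",P)-[x0,y0]+.5)*f-.5).astype(np.int32); cv2.polylines(ov,[q.reshape(-1,1,2)],False,c,1)
def box(pos,Rm,lo,hi,c):
    X=[(a,b_,c_) for a in (lo[0],hi[0]) for b_ in (lo[1],hi[1]) for c_ in (lo[2],hi[2])]
    for i in range(8):
        for j in range(i):
            if sum(abs(X[i][k]-X[j][k])>1e-9 for k in range(3))==1: L(Rm.apply([X[i],X[j]])+pos,c)
org=t+Rj.apply([DX,0,0])-[0,0,.1114]
box(org,Rj,(.0375,-.03,.0785),(.0485,.03,.1115),(0,0,255))
for z in (.021,.008,-.008): L(RC.apply([[-.0105,0,z],[-.0105,.2,z]])+MOUTH,(255,0,0))
L(RC.apply([[.0095,0,.021],[.0095,.2,.021]])+MOUTH,(255,0,0));L(RC.apply([[-.0105,0,.021],[.0095,0,.021]])+MOUTH,(255,0,0))
cv2.imwrite("pics/e.png",cv2.resize(np.hstack([im,ov]),(800,433)))
E
```

```text
[ 0.38398575 -0.28178305  0.17540674] [ 1.79968981e+02  1.35252566e-02 -8.32056756e+01] [ 0.18505131  0.30831999 -2.87062525]
total shift [ 0.    -0.003 -0.002] per row [ 0.    -0.003 -0.002] turn total [ 0.0005  0.0002 -0.0018]
```

View pics/e.png

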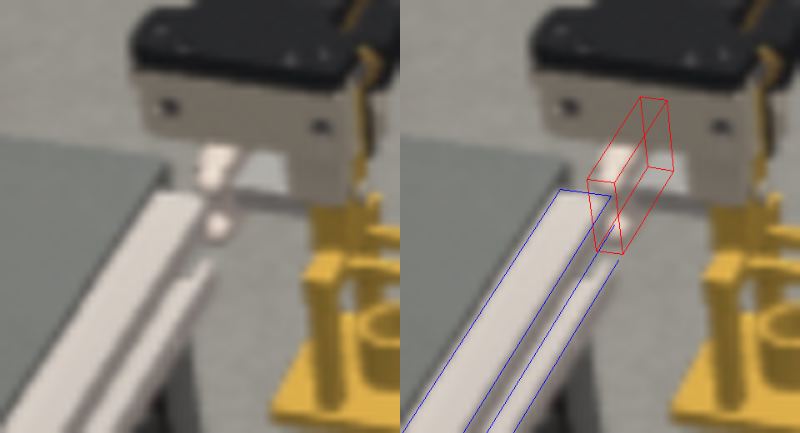

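The red runner outline matches the runner's left side at about (601,155) in the picture, and the rail's edge sits about 1 mm deeper (+x) than the blue model. I'll go in with a +0.8 mm fore-aft correction and feel for contact, averaging the readings.

```bash
cat >> h.py <<'E'
def avg(n=5):
    L=[]
    for _ in range(n): r.capture("scene"); L.append(r.get_state())
    m=lambda k:np.mean([l[k] for l in L],0)
    eul=[l["eef_rot"] for l in L]; rot=R.from_euler("xyz",eul,degrees=True).mean()
    p=m("tcp_pos"); c=RC.inv().apply(p-MOUTH)-[-.043-DX,0,.0164]
    print("t",round(L[-1]["time_s"],2),"cab (fore,s,up) mm",(c*1e3).round(2),"std",(np.std([l["tcp_pos"] for l in L],0)*1e3).round(2),"yaw err,tilt",(RC.inv()*rot*R.from_euler("x",-180,degrees=True)).as_euler("xyz",degrees=True).round(2))
    print("F cab",RC.inv().apply(m("contact_force")).round(2),"M cab",RC.inv().apply(m("moment")).round(3))
E
python3 -c "
from h import *
avg(6)"
```

```text
t 8.78 cab (fore,s,up) mm [  0.09 -46.38  -0.79] std [0.09 0.03 0.06] yaw err,tilt [ 0.    0.   -0.11]
F cab [ 0.05 -0.17 -2.44] M cab [ 0.037  0.097 -0.003]
```

Request:
carry_out(targets=[[0.0014,-0.01,-0.0016,0,0,-0.0018],[0,-0.01,0,0,0,0],[0,0,0,0,0,0],[0,0,0,0,0,0]])

```text
time_s: 9.28
tcp_pos: [0.3943, -0.2813, 0.1762]
eef_rot: [180.0, 0.0, -83.1]
contact_force: [0.0, 0.0, -2.0]
gripper_width: 0.0238
gripper_force: 30.0
```

Request:
carry_out(targets=[[0,-0.004,0,0,0,0],[0,-0.004,0,0,0,0],[0,-0.002,0,0,0,0],[0,0,0,0,0,0]])

```text
time_s: 9.78
tcp_pos: [0.3994, -0.2807, 0.1764]
eef_rot: [-180.0, 0.0, -83.1]
contact_force: [-0.8, 0.6, -2.8]
gripper_width: 0.0236
gripper_force: 30.0
```

```bash
python3 -c "
from h import *
avg(4)"
```

```text
t 9.97 cab (fore,s,up) mm [  0.78 -31.13  -0.06] std [0.03 0.01 0.02] yaw err,tilt [-0.    0.    0.01]
F cab [-0.09  0.03 -1.9 ] M cab [0.044 0.081 0.001]
```

Now 2 mm per step, watching forces.

Request:
carry_out(targets=[[0,-0.004,0,0,0,0],[0,0,0,0,0,0]])

```text
time_s: 10.22
tcp_pos: [0.4015, -0.2805, 0.1764]
eef_rot: [-180.0, -0.0, -83.1]
contact_force: [-0.1, -0.2, -2.7]
gripper_width: 0.024
gripper_force: 30.0
```

Request:
carry_out(targets=[[0,-0.004,0,0,0,0],[0,0,0,0,0,0]])

```text
time_s: 10.48
tcp_pos: [0.4035, -0.2803, 0.1763]
eef_rot: [-180.0, -0.0, -83.1]
contact_force: [0.2, 0.5, -2.8]
gripper_width: 0.0239
gripper_force: 30.0
```

```bash
python3 -c "
from h import *
avg(4)"
```

```text
t 10.68 cab (fore,s,up) mm [  0.79 -27.1   -0.06] std [0.04 0.01 0.01] yaw err,tilt [-0.    0.    0.01]
F cab [ 0.18  0.14 -2.46] M cab [0.066 0.115 0.009]
```

Request:
carry_out(targets=[[0,-0.003,0,0,0,0],[0,0,0,0,0,0]])

```text
time_s: 10.92
tcp_pos: [0.405, -0.2801, 0.1764]
eef_rot: [-180.0, -0.0, -83.1]
contact_force: [-0.2, -0.3, -1.9]
gripper_width: 0.024
gripper_force: 30.0
```

Request:
carry_out(targets=[[0,-0.003,0,0,0,0],[0,0,0,0,0,0]])

```text
time_s: 11.18
tcp_pos: [0.4064, -0.2799, 0.1764]
eef_rot: [-180.0, -0.0, -83.1]
contact_force: [0.1, -0.7, -2.8]
gripper_width: 0.0236
gripper_force: 30.0
```

```bash
python3 -c "
from h import *
avg(4)"
```

```text
t 11.38 cab (fore,s,up) mm [  0.79 -24.09  -0.05] std [0.04 0.01 0.01] yaw err,tilt [-0.    0.    0.01]
F cab [-0.19  0.11 -2.01] M cab [0.052 0.074 0.004]
```

Request:
carry_out(targets=[[0,-0.003,0,0,0,0],[0,0,0,0,0,0]])

```text
time_s: 11.62
tcp_pos: [0.4079, -0.2797, 0.1764]
eef_rot: [-180.0, -0.0, -83.1]
contact_force: [-0.6, 0.4, -2.2]
gripper_width: 0.0237
gripper_force: 30.0
```

Request:
carry_out(targets=[[0,-0.003,0,0,0,0],[0,0,0,0,0,0]])

```text
time_s: 11.88
tcp_pos: [0.4094, -0.2796, 0.1764]
eef_rot: [-180.0, -0.0, -83.1]
contact_force: [0.1, 0.7, -2.2]
gripper_width: 0.024
gripper_force: 30.0
```

```bash
python3 -c "
from h import *
avg(4)"
```

```text
t 12.07 cab (fore,s,up) mm [  0.8  -21.1   -0.06] std [0.03 0.01 0.01] yaw err,tilt [-0.    0.    0.01]
F cab [-0.12 -0.37 -2.29] M cab [ 0.043  0.1   -0.017]
```

Request:
carry_out(targets=[[0,-0.004,0,0,0,0],[0,0,0,0,0,0]])

```text
time_s: 12.32
tcp_pos: [0.4115, -0.2793, 0.1764]
eef_rot: [-180.0, -0.0, -83.1]
contact_force: [-0.1, 1.3, -2.5]
gripper_width: 0.0237
gripper_force: 30.0
```

Request:
carry_out(targets=[[0,-0.004,0,0,0,0],[0,0,0,0,0,0]])

```text
time_s: 12.58
tcp_pos: [0.4134, -0.2791, 0.1763]
eef_rot: [-180.0, -0.0, -83.1]
contact_force: [0.4, -0.6, -2.4]
gripper_width: 0.0237
gripper_force: 30.0
```

```bash
python3 -c "
from h import *
avg(4)"
```

```text
t 12.78 cab (fore,s,up) mm [  0.78 -17.1   -0.06] std [0.03 0.01 0.02] yaw err,tilt [-0.    0.    0.01]
F cab [-0.04  0.09 -2.22] M cab [ 0.028  0.072 -0.006]
```

```bash
python3 - <<'E'
from h import *
b=r.capture("scene");a=r.capture("top")
c=lambda im,x,y,w,h,f:cv2.resize(im[y:y+h,x:x+w],None,fx=f,fy=f,interpolation=cv2.INTER_CUBIC)
cv2.imwrite("pics/f.png",np.hstack([c(b,190,115,60,60,6.5),c(a,400,190,60,60,6.5)])[:,:,::-1])
E
```

```text
(no output)
```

View pics/f.png

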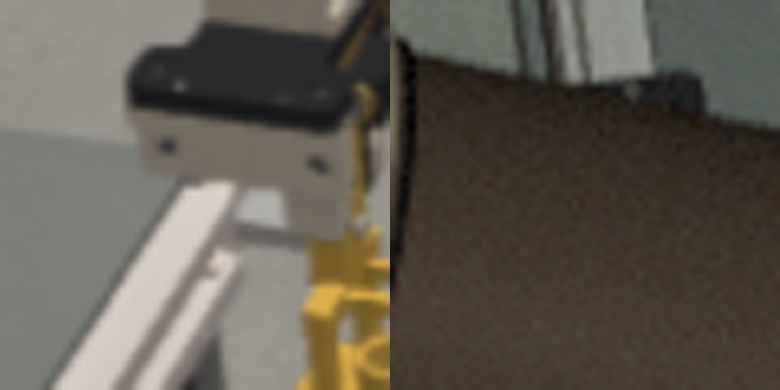

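The runner's end shows inside the slot at about (215,268) and the neck enters the slot at (240,232), so it is in. Sliding on.

Request:
carry_out(targets=[[0,-0.006,0,0,0,0],[0,-0.006,0,0,0,0],[0,-0.006,0,0,0,0],[0,0,0,0,0,0]])

```text
time_s: 13.38
tcp_pos: [0.4225, -0.278, 0.1763]
eef_rot: [180.0, -0.0, -83.1]
contact_force: [0.2, -0.9, -2.1]
gripper_width: 0.0235
gripper_force: 30.0
```

```bash
python3 -c "
from h import *
avg(4)"
```

```text
t 13.57 cab (fore,s,up) mm [ 0.76 -8.12 -0.1 ] std [0.07 0.02 0.02] yaw err,tilt [-0.01  0.    0.01]
F cab [ 0.21 -0.03 -2.68] M cab [ 0.009  0.094 -0.018]
```

Request:
carry_out(targets=[[0,-0.006,0,0,0,0],[0,-0.006,0,0,0,0],[0,-0.006,0,0,0,0],[0,0,0,0,0,0]])

```text
time_s: 14.08
tcp_pos: [0.4314, -0.2769, 0.1763]
eef_rot: [180.0, -0.0, -83.1]
contact_force: [0.9, 0.4, -2.7]
gripper_width: 0.0237
gripper_force: 30.0
```

```bash
python3 -c "
from h import *
avg(4)"
```

```text
t 14.28 cab (fore,s,up) mm [ 0.76  0.89 -0.09] std [0.07 0.01 0.01] yaw err,tilt [-0.01  0.    0.01]
F cab [ 0.31 -0.18 -2.21] M cab [0.043 0.09  0.009]
```

Request:
carry_out(targets=[[0,-0.008,0,0,0,0],[0,-0.008,0,0,0,0],[0,-0.008,0,0,0,0],[0,-0.008,0,0,0,0],[0,0,0,0,0,0]])

```text
time_s: 14.9
tcp_pos: [0.4473, -0.2749, 0.1763]
eef_rot: [180.0, 0.0, -83.1]
contact_force: [-0.1, 0.4, -3.3]
gripper_width: 0.0243
gripper_force: 30.0
```

```bash
python3 -c "
from h import *
avg(4)"
```

```text
t 15.1 cab (fore,s,up) mm [ 0.76 16.86 -0.1 ] std [0.08 0.02 0.03] yaw err,tilt [-0.01  0.    0.01]
F cab [ 0.2  -0.25 -2.38] M cab [0.034 0.078 0.002]
```

Request:
carry_out(targets=[[0,-0.008,0,0,0,0],[0,-0.008,0,0,0,0],[0,-0.008,0,0,0,0],[0,-0.008,0,0,0,0],[0,0,0,0,0,0]])

```text
time_s: 15.72
tcp_pos: [0.4632, -0.273, 0.1763]
eef_rot: [180.0, -0.0, -83.1]
contact_force: [-0.7, -0.8, -2.5]
gripper_width: 0.0235
gripper_force: 30.0
```

```bash
python3 -c "
from h import *
avg(4)"
```

```text
t 15.93 cab (fore,s,up) mm [ 0.75 32.85 -0.12] std [0.08 0.02 0.04] yaw err,tilt [-0.01  0.01  0.01]
F cab [ 0.57 -0.24 -2.46] M cab [ 0.048  0.096 -0.002]
```

Request:
carry_out(targets=[[0,-0.008,0,0,0,0],[0,-0.008,0,0,0,0],[0,-0.008,0,0,0,0],[0,-0.008,0,0,0,0],[0,-0.008,0,0,0,0]])

```text
time_s: 16.55
tcp_pos: [0.483, -0.2706, 0.1763]
eef_rot: [180.0, 0.0, -83.1]
contact_force: [0.1, 1.3, -2.7]
gripper_width: 0.0238
gripper_force: 30.0
```

```bash
python3 -c "
from h import *
avg(4)"
```

```text
t 16.75 cab (fore,s,up) mm [ 0.79 53.24 -0.13] std [0.29 0.01 0.02] yaw err,tilt [-0.   -0.    0.01]
F cab [ 0.02 -0.21 -1.6 ] M cab [ 0.071  0.041 -0.01 ]
```

Request:
carry_out(targets=[[0,-0.008,0,0,0,0],[0,-0.008,0,0,0,0],[0,-0.008,0,0,0,0],[0,-0.008,0,0,0,0],[0,-0.008,0,0,0,0]])

```text
time_s: 17.38
tcp_pos: [0.5029, -0.2682, 0.1763]
eef_rot: [180.0, 0.0, -83.1]
contact_force: [0.2, 0.6, -2.6]
gripper_width: 0.0241
gripper_force: 30.0
```

```bash
python3 -c "
from h import *
avg(4)"
```

```text
t 17.57 cab (fore,s,up) mm [ 0.79 73.25 -0.11] std [0.3  0.01 0.02] yaw err,tilt [-0.   -0.    0.01]
F cab [ 0.14 -0.17 -2.46] M cab [0.063 0.064 0.016]
```

Request:
carry_out(targets=[[0,-0.008,0,0,0,0],[0,-0.008,0,0,0,0],[0,-0.008,0,0,0,0],[0,-0.008,0,0,0,0],[0,-0.008,0,0,0,0]])

```text
time_s: 18.2
tcp_pos: [0.5227, -0.2658, 0.1763]
eef_rot: [180.0, 0.0, -83.1]
contact_force: [0.9, -0.3, -3.5]
gripper_width: 0.0238
gripper_force: 30.0
```

```bash
python3 -c "
from h import *
avg(4)"
```

```text
t 18.4 cab (fore,s,up) mm [ 0.79 93.23 -0.13] std [0.3  0.01 0.02] yaw err,tilt [-0.   -0.    0.01]
F cab [ 0.03  0.09 -1.92] M cab [ 0.053  0.03  -0.007]
```

Request:
carry_out(targets=[[0,-0.006,0,0,0,0],[0,-0.006,0,0,0,0],[0,-0.006,0,0,0,0],[0,-0.006,0,0,0,0],[0,-0.006,0,0,0,0]])

```text
time_s: 19.02
tcp_pos: [0.5375, -0.264, 0.1763]
eef_rot: [180.0, 0.0, -83.1]
contact_force: [0.2, -0.6, -1.6]
gripper_width: 0.0233
gripper_force: 30.0
```

Request:
carry_out(targets=[[0,-0.002,0,0,0,0],[0,-0.002,0,0,0,0],[0,-0.002,0,0,0,0],[0,-0.002,0,0,0,0]])

```text
time_s: 19.52
tcp_pos: [0.5414, -0.2636, 0.1764]
eef_rot: [-180.0, -0.0, -83.1]
contact_force: [-0.2, -0.1, -2.5]
gripper_width: 0.024
gripper_force: 30.0
```

```bash
python3 -c "
from h import *
avg(3)"
```

```text
t 19.68 cab (fore,s,up) mm [ 8.0000e-01  1.1199e+02 -3.0000e-02] std [0.04 0.01 0.01] yaw err,tilt [ 0.   -0.    0.01]
F cab [-0.38  0.25 -1.83] M cab [ 0.087  0.022 -0.009]
```

Request:
carry_out(targets=[[0,-0.001,0,0,0,0],[0,-0.001,0,0,0,0],[0,-0.001,0,0,0,0],[0,-0.001,0,0,0,0]])

```text
time_s: 20.18
tcp_pos: [0.5433, -0.2633, 0.1763]
eef_rot: [180.0, 0.0, -83.1]
contact_force: [0.4, 0.1, -1.9]
gripper_width: 0.024
gripper_force: 30.0
```

Request:
carry_out(targets=[[0,-0.001,0,0,0,0],[0,-0.001,0,0,0,0],[0,-0.001,0,0,0,0],[0,-0.001,0,0,0,0]])

```text
time_s: 20.68
tcp_pos: [0.5453, -0.2631, 0.1764]
eef_rot: [-180.0, 0.0, -83.1]
contact_force: [-0.2, -0.5, -2.3]
gripper_width: 0.0241
gripper_force: 30.0
```

Request:
carry_out(targets=[[0,-0.001,0,0,0,0],[0,-0.001,0,0,0,0]])

```text
time_s: 20.92
tcp_pos: [0.5463, -0.2629, 0.1764]
eef_rot: [-180.0, -0.0, -83.1]
contact_force: [-0.8, 0.5, -1.6]
gripper_width: 0.0238
gripper_force: 30.0
```

Request:
carry_out(targets=[[0,-0.001,0,0,0,0],[0,-0.001,0,0,0,0]])

```text
time_s: 21.18
tcp_pos: [0.5473, -0.2628, 0.1763]
eef_rot: [180.0, 0.0, -83.1]
contact_force: [-0.7, -0.8, -2.4]
gripper_width: 0.0236
gripper_force: 30.0
```

Request:
carry_out(targets=[[0,-0.001,0,0,0,0],[0,-0.001,0,0,0,0]])

```text
time_s: 21.42
tcp_pos: [0.5483, -0.2627, 0.1764]
eef_rot: [180.0, -0.0, -83.1]
contact_force: [-0.0, 0.4, -2.5]
gripper_width: 0.0238
gripper_force: 30.0
```

Request:
carry_out(targets=[[0,-0.001,0,0,0,0],[0,-0.001,0,0,0,0]])

```text
time_s: 21.68
tcp_pos: [0.5493, -0.2626, 0.1764]
eef_rot: [180.0, 0.0, -83.1]
contact_force: [-0.0, 0.4, -1.9]
gripper_width: 0.024
gripper_force: 30.0
```

Request:
carry_out(targets=[[0,-0.001,0,0,0,0],[0,-0.001,0,0,0,0]])

```text
time_s: 21.92
tcp_pos: [0.5503, -0.2625, 0.1764]
eef_rot: [-180.0, 0.0, -83.1]
contact_force: [0.1, 0.1, -2.5]
gripper_width: 0.0237
gripper_force: 30.0
```

Request:
carry_out(targets=[[0,-0.001,0,0,0,0],[0,-0.001,0,0,0,0]])

```text
time_s: 22.18
tcp_pos: [0.5513, -0.2624, 0.1764]
eef_rot: [-180.0, -0.0, -83.1]
contact_force: [-0.4, 0.8, -2.5]
gripper_width: 0.0238
gripper_force: 30.0
```

Request:
carry_out(targets=[[0,-0.001,0,0,0,0]])

```text
time_s: 22.3
tcp_pos: [0.5518, -0.2623, 0.1764]
eef_rot: [-180.0, -0.0, -83.1]
contact_force: [1.0, 0.6, -2.0]
gripper_width: 0.0238
gripper_force: 30.0
```

Request:
carry_out(targets=[[0,-0.001,0,0,0,0]])

```text
time_s: 22.42
tcp_pos: [0.5523, -0.2622, 0.1764]
eef_rot: [-180.0, -0.0, -83.1]
contact_force: [0.2, 0.1, -2.2]
gripper_width: 0.0239
gripper_force: 30.0
```

Request:
carry_out(targets=[[0,-0.001,0,0,0,0]])

```text
time_s: 22.55
tcp_pos: [0.5528, -0.2622, 0.1764]
eef_rot: [-180.0, -0.0, -83.1]
contact_force: [0.6, 0.4, -2.6]
gripper_width: 0.0241
gripper_force: 30.0
```

Request:
carry_out(targets=[[0,-0.001,0,0,0,0]])

```text
time_s: 22.68
tcp_pos: [0.5533, -0.2621, 0.1764]
eef_rot: [-180.0, -0.0, -83.1]
contact_force: [-0.1, 0.4, -2.1]
gripper_width: 0.0239
gripper_force: 30.0
```

```bash
python3 -c "
from h import *
avg(3)"
```

```text
t 22.82 cab (fore,s,up) mm [ 7.9000e-01  1.2394e+02 -5.0000e-02] std [0.02 0.01 0.01] yaw err,tilt [-0.   -0.    0.01]
F cab [-0.   -0.09 -2.28] M cab [ 0.041  0.059 -0.008]
```

Request:
carry_out(targets=[[0,-0.0008,0,0,0,0]])

```text
time_s: 22.95
tcp_pos: [0.5536, -0.2621, 0.1764]
eef_rot: [180.0, 0.0, -83.1]
contact_force: [-0.8, -0.5, -1.7]
gripper_width: 0.0238
gripper_force: 30.0
```

Request:
carry_out(targets=[[0,-0.0008,0,0,0,0]])

```text
time_s: 23.08
tcp_pos: [0.554, -0.262, 0.1764]
eef_rot: [180.0, -0.0, -83.1]
contact_force: [-0.4, 0.7, -2.6]
gripper_width: 0.0241
gripper_force: 30.0
```

Request:
carry_out(targets=[[0,-0.0008,0,0,0,0]])

```text
time_s: 23.2
tcp_pos: [0.5544, -0.262, 0.1764]
eef_rot: [-180.0, -0.0, -83.1]
contact_force: [0.2, -0.0, -2.4]
gripper_width: 0.0241
gripper_force: 30.0
```

Request:
carry_out(targets=[[0,-0.0008,0,0,0,0]])

```text
time_s: 23.32
tcp_pos: [0.5548, -0.2619, 0.1764]
eef_rot: [180.0, 0.0, -83.1]
contact_force: [0.1, -0.3, -2.6]
gripper_width: 0.0239
gripper_force: 30.0
```

Request:
carry_out(targets=[[0,-0.0008,0,0,0,0]])

```text
time_s: 23.45
tcp_pos: [0.5552, -0.2619, 0.1764]
eef_rot: [-180.0, -0.0, -83.1]
contact_force: [-0.4, -0.6, -1.9]
gripper_width: 0.0237
gripper_force: 30.0
```

Request:
carry_out(targets=[[0,-0.0008,0,0,0,0]])

```text
time_s: 23.58
tcp_pos: [0.5556, -0.2618, 0.1764]
eef_rot: [180.0, 0.0, -83.1]
contact_force: [-0.2, 0.3, -2.9]
gripper_width: 0.0238
gripper_force: 30.0
```

Request:
carry_out(targets=[[0,-0.0008,0,0,0,0]])

```text
time_s: 23.7
tcp_pos: [0.5558, -0.2618, 0.1763]
eef_rot: [180.0, 0.0, -83.1]
contact_force: [-0.9, 0.7, -1.2]
gripper_width: 0.0238
gripper_force: 30.0
```

Request:
carry_out(targets=[[0,-0.0008,0,0,0,0]])

```text
time_s: 23.82
tcp_pos: [0.5559, -0.2618, 0.1763]
eef_rot: [179.9, 0.0, -83.1]
contact_force: [-3.1, 0.2, -1.7]
gripper_width: 0.0238
gripper_force: 30.0
```

Request:
carry_out(targets=[[0,-0.0008,0,0,0,0]])

```text
time_s: 23.95
tcp_pos: [0.5561, -0.2617, 0.1763]
eef_rot: [179.9, 0.0, -83.1]
contact_force: [-3.2, -0.3, -0.9]
gripper_width: 0.0235
gripper_force: 30.0
```

```bash
python3 -c "
from h import *
avg(4)"
```

```text
t 24.15 cab (fore,s,up) mm [  0.74 126.78  -0.15] std [0.01 0.01 0.01] yaw err,tilt [-0.08  0.02 -0.01]
F cab [-0.64 -4.36 -0.16] M cab [-1.621  0.252 -0.172]
```

Contact: the arm lags its command by 0.7 mm at about 4.4 N. One small push to confirm a hard stop, then relax.

Request:
carry_out(targets=[[0,-0.0006,0,0,0,0],[0,0,0,0,0,0]])

```text
time_s: 24.4
tcp_pos: [0.5562, -0.2617, 0.1762]
eef_rot: [179.9, 0.0, -83.1]
contact_force: [-6.4, 1.2, -0.2]
gripper_width: 0.0236
gripper_force: 30.0
```

```bash
python3 -c "
from h import *
avg(4)"
```

```text
t 24.6 cab (fore,s,up) mm [  0.73 126.88  -0.18] std [0.01 0.01 0.01] yaw err,tilt [-0.09  0.02 -0.02]
F cab [-0.44 -5.69  0.45] M cab [-2.133  0.233 -0.236]
```

Request:
carry_out(targets=[[0,0.0007,0,0,0,0],[0,0.0007,0.0006,0,0,0],[0,0,0,0,0,0]])

```text
time_s: 24.98
tcp_pos: [0.5561, -0.2618, 0.176]
eef_rot: [180.0, 0.0, -83.1]
contact_force: [-5.1, -0.1, -0.9]
gripper_width: 0.0234
gripper_force: 30.0
```

Request:
carry_out(targets=[[0,0,0,0,0,0],[0,0,0,0,0,0]], squeeze=8)

```text
time_s: 25.22
tcp_pos: [0.5563, -0.2617, 0.1759]
eef_rot: [180.0, 0.0, -83.1]
contact_force: [-4.0, -0.7, -1.0]
gripper_width: 0.0245
gripper_force: 8.0
```

```bash
python3 -c "
from h import *
avg(4)"
```

```text
t 25.43 cab (fore,s,up) mm [  0.76 126.96  -0.51] std [0.01 0.01 0.01] yaw err,tilt [-0.02  0.01  0.  ]
F cab [ 0.24 -4.53 -1.78] M cab [-1.689  0.018 -0.175]
```

Request:
carry_out(targets=[[0,0.0006,0,0,0,0],[0,0,0,0,0,0]])

```text
time_s: 25.68
tcp_pos: [0.5562, -0.2617, 0.176]
eef_rot: [-180.0, 0.0, -83.1]
contact_force: [-3.5, -0.3, -3.5]
gripper_width: 0.0237
gripper_force: 8.0
```

```bash
python3 -c "
from h import *
avg(4)"
```

```text
t 25.88 cab (fore,s,up) mm [  0.78 126.89  -0.41] std [0.01 0.01 0.01] yaw err,tilt [0.01 0.   0.01]
F cab [ 0.24 -3.34 -3.34] M cab [-1.333 -0.037 -0.192]
```

Request:
carry_out(targets=[[0,0,0,0,0,0],[0,0,0,0,0,0],[0,0,0,0,0,0],[0,0,0,0,0,0]], hand=0.5)

```text
time_s: 26.38
tcp_pos: [0.5565, -0.2618, 0.1763]
eef_rot: [-180.0, -0.0, -83.1]
contact_force: [-0.0, -0.0, -0.5]
gripper_width: 0.0432
gripper_force: 0.0
```

```bash
python3 - <<'E'
from h import *
avg(3)
b=r.capture("scene");a=r.capture("top")
c=lambda im,x,y,w,h,f:cv2.resize(im[y:y+h,x:x+w],None,fx=f,fy=f,interpolation=cv2.INTER_CUBIC)
cv2.imwrite("pics/g.png",np.hstack([c(b,170,130,80,80,5),c(a,390,130,80,80,5)])[:,:,::-1])
E
```

```text
t 26.52 cab (fore,s,up) mm [  0.81 126.95  -0.23] std [0.06 0.01 0.05] yaw err,tilt [ 0.02 -0.01  0.01]
F cab [ 0.14 -0.01 -0.15] M cab [ 0.037  0.074 -0.007]
```

View pics/g.png

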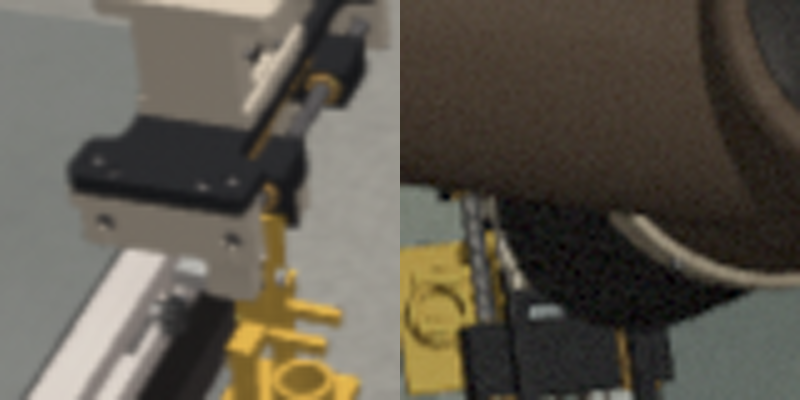

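The jig hangs free against the stop, with the knob at scene px (205,192), unchanged. Retreating straight up.

Request:
carry_out(targets=[[0,0,-0.01,0,0,0],[0,0,-0.03,0,0,0],[0,0,-0.06,0,0,0],[0,0,-0.08,0,0,0],[0,0,-0.08,0,0,0]])

```text
time_s: 27.25
tcp_pos: [0.5561, -0.2619, 0.3087]
eef_rot: [-179.9, -0.0, -83.1]
contact_force: [0.6, 0.1, -0.2]
gripper_width: 0.0435
gripper_force: 0.0
```

Request:
carry_out(targets=[[-0.09,0,0,0,0,0],[-0.09,0,0,0,0,0],[-0.09,0,0,0,0,0],[-0.09,0,0,0,0,0],[-0.09,0,0,0,0,0]])

```text
time_s: 27.88
tcp_pos: [0.5289, -0.0371, 0.3076]
eef_rot: [-179.9, 0.0, -83.1]
contact_force: [0.3, 0.0, 0.0]
gripper_width: 0.0438
gripper_force: 0.0
```

Request:
carry_out(targets=[[0,0,0,0,0,0],[0,0,0,0,0,0],[0,0,0,0,0,0],[0,0,0,0,0,0]])

```text
time_s: 28.38
tcp_pos: [0.5291, -0.0392, 0.3061]
eef_rot: [180.0, -0.0, -83.2]
contact_force: [0.7, -0.3, -0.6]
gripper_width: 0.0436
gripper_force: 0.0
```

```bash
python3 - <<'E'
from h import *
b=r.capture("scene");a=r.capture("top")
c=lambda im,x,y,w,h,f:cv2.resize(im[y:y+h,x:x+w],None,fx=f,fy=f,interpolation=cv2.INTER_CUBIC)
cv2.imwrite("pics/i.png",np.hstack([c(b,170,130,80,110,5),c(a,390,130,80,110,5)])[:,:,::-1])
print(r.get_state()["contact_force"])
E
```

```text
[-0.07510499  0.5031057  -0.69081265]
```

View pics/i.png

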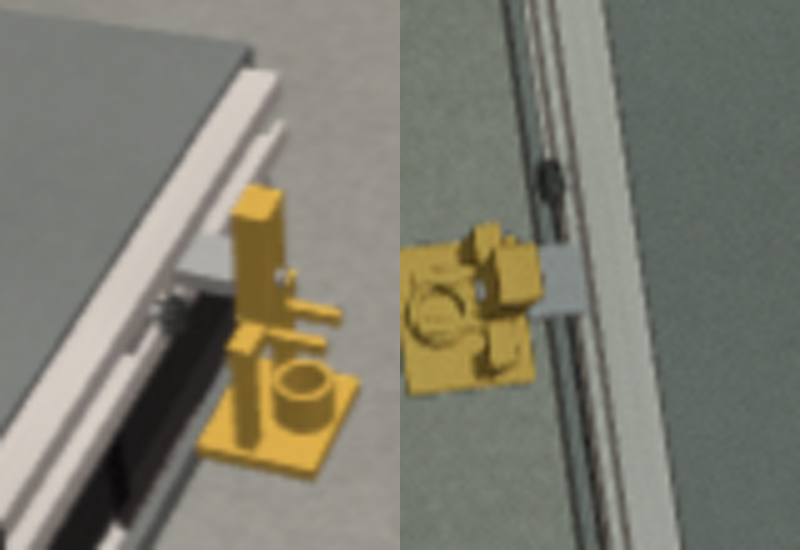

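The jig hangs level in the rail, with the knob in its original place: top px (420,166), scene px (205,192). Handing in.

```bash
python3 -c "
from plant import r
print(r.close_job())"
```

```text
the job is handed in; nothing more can be done
None
```

The jig is hanging in the rail against the thumbscrew stop and the job is handed in at about 28 s. The push on the stop was about 6 N, under the 14 N at which it slips, and the knob looks unmoved in the pictures; the arm went nowhere near the nipple, mirror segment and washers.

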